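Close the clip-lid box over the dismantled lock

ROBOT

A 6-joint arm with a two-finger parallel gripper is mounted at the origin on a cart in front of the work surface, level with it; the furniture and walls round the work are solid. World frame = base frame: x ahead of the robot, y to its left, z up, the work surface at z = 0. Lengths are in m, angles in rad, forces in N, time in s.
With the tool pointing down it reaches from about 0.35 to 0.85 m from the base axis. Payload 8.1 kg.
Tool frame: the origin (TCP) lies midway between the tips of the shut fingers; the grasp point (between the pads) lies 19 mm behind it (robot.grip_point_offset is the distance from the TCP to the grasp point, in m); z points along the fingers, y is the line along which they close (so a half turn about z gives the same grasp; the last joint's range is limited). The gripper opens to 93 mm and grips with 3 to 60 N. Pads are 15 mm wide; open, the fingers measure 128 mm over their backs; the gripper's body (75 mm by 188 mm) begins 65 mm behind the grasp point.
Start: joints at [1.211, 0.13, 1.488, -0, 1.523, -0.085], TCP at [0.163, 0.577, 0.219] pointing down, gripper open.
Joint ranges: [-2.96, 2.96], [-0.89, 2.26], [0.02, 2.5], [-1.34, 4.48], [0, 2.73], [-2.66, 2.66]. Speed limits (rad/s): [2.39, 2.39, 2.79, 3.14, 3.14, 3.14].

INTERFACE

Orientations are given as a rotation vector (axis times angle).
In Python, from plant import robot, read_camera, job gives the robot as it stands.
- The arm moves only by the shell command python3 -m inch 'ROWS' [FORCE]. ROWS is JSON, one flat list of numbers, 5 for each row, row after row: the shift along the world's x, y, z in mm, then the turn about the world's z in degrees, then the opening in per cent of the stroke, from 0 (shut) to 100 (fully open). In form: [dx, dy, dz, yaw, hand, dx, dy, dz, yaw, hand, ...]. A call has 1 to 10 rows; each row is the pose to reach, as a shift and turn from the pose commanded when the call began; what a row does not reach only later rows make up. A row lasts 1/12 s, in which the tool goes at most 41.7 mm and 7.16 degrees, less where a joint would pass 70% of its speed; a pose out of reach is approached as far as the arm can. A call with a gripper value outside its range is refused whole. The fingers move at their own pace and stop on an object; FORCE is the grip in N (left out, the last holds). Time passes only in rows, so rows that repeat a pose let the fingers close. It gives the time, the measured TCP pose, the force, the opening and the grip force at its end, in the units of the state.
- robot.read_state(): the state, without advancing time (a new reading comes with each control period).
- read_camera(name): name is "scene" or "top" or "wrist"; returns a dict with "image" (480x640x3 uint8, blue, green, red), "K" (3x3 intrinsics, pixels), "D" ([k1, k2, p1, p2, k3] as OpenCV has them; the pictures are not rectified), "extrinsics" (4x4, takes a point from world to camera coordinates); the wrist camera has in their place "mount" (4x4, takes a point from camera to tool coordinates, whose origin is the TCP and whose axes are the flange's). Camera axes: x right, y down, z forward; pixel columns grow to the right and rows downward; lengths in m; the calibration is good to about 2 mm. A picture is of the moment at which its call begins: read the wrist's pose just before it. There is no depth.
- job.close_job(): hands the job in; it is judged then, once.
The state is a dict: "t": time; "q": joint angles; "dq": joint speeds; "joint_torque": joint torques, N m; "tool_pos": TCP position; "orientation": TCP orientation; "force": force on the tool from outside, world axes, zero at the start; "wrist_torque": the same for the moment, N m; "opening": finger opening in m; "gripper_force": force on a finger pad.
Only numpy, scipy, OpenCV 4.12 (cv2) and the standard library are available. Lean on these libraries where they do the work, as an engineer would, in place of code of your own. Each camera call takes 0.05 s, during which the arm holds its last target. There are 200 camera calls.

TASK

Put the loose lid on the clear box of lock parts so that it drops fully home on the rim, let go of it while its clips still stand open, then fold down its four blue clips until each has snapped in and stays down by itself. Feel for the snap and stop there: the clips crack if you push on one with more than 35 N. Leave the jar, padlock, screwdriver and brass cylinder where they are.

Things in the scene. Friction and masses are not known exactly. Their poses are not given: they have to be found in the camera images.
- tub: Clear plastic box without its lid, lock parts in a black foam tray inside; 90 x 148 mm over the walls, 60 mm high, long side along its y. It stands on the desk, stuck on rubber feet: does not move. Origin: centre of its underside, z up.
- tub_rim (a point): Centre of the tub's mouth at rim height, 60 mm above the tub's origin. Opening 84 x 142 mm, walls 3 mm, over 30 mm free depth. A flange flush with the rim runs all round, 8.5 mm out from the walls, 3 mm thick. Under the middle of each side of it hangs a springy clear catch, 40 mm long: the clip's hook must snap behind its toe, 18 mm below the rim.
- lid: Loose lid lying on the desk, about 0.22 kg: clear plate 98 x 156 x 5 mm, its underside 8 mm over the origin; below it a plug 8 mm deep with a rounded blue seal bead, 81.5 x 139.5 mm, that fits the tub's opening. Origin: centre of the plug's underside; z up, long side along its y. Home on the tub, its origin is 52 mm above the tub's; yaw or yaw + pi both fit.
- lid_grip (a point): Centre of the top of the lid's blue grip bar, 37 mm above the lid's origin; the bar is 18 mm (lid's x) x 70 mm (y) and stands 24 mm high on the plate. The clip hinges run along the middle of the lid's sides, 10.5 mm above the lid's origin, 52 mm from its centre at front (-x) and back (+x), 81 mm at left (+y) and right (-y).
- clip_front (a joint): Angle of the front clip (lid's -x side): 0 = folded down upright against the tub's side, 1.57 = straight out, 2.15 = most open. A weak spring opens it to about 1.7. With the lid home its hook meets the catch at about 0.3; about 10 N (7 to 15) inward and a little down at the tab takes it past the snap at about 0.15. Then it stays between -0.09 (hard stop) and 0.15; short of the snap it springs open again.
- clip_front_tab (a point): Middle of the outer face of the front blue clip near its free edge, where a fingertip pushes (higher up takes more force; dragging upward lifts the lid). The clip is a panel 40 mm wide along the side, 3 mm thick; folded down, its outer face is 9 mm outside the hinge axis, this point 27.5 mm below the axis and the panel's end 29.5 mm below.
- clip_back (a joint): Angle of the back clip (lid's +x side): 0 = folded down upright against the tub's side, 1.57 = straight out, 2.15 = most open. A weak spring opens it to about 1.7. With the lid home its hook meets the catch at about 0.3; about 10 N (7 to 15) inward and a little down at the tab takes it past the snap at about 0.15. Then it stays between -0.09 (hard stop) and 0.15; short of the snap it springs open again.
- clip_back_tab (a point): Middle of the outer face of the back blue clip near its free edge, where a fingertip pushes (higher up takes more force; dragging upward lifts the lid). The clip is a panel 40 mm wide along the side, 3 mm thick; folded down, its outer face is 9 mm outside the hinge axis, this point 27.5 mm below the axis and the panel's end 29.5 mm below.
- clip_left (a joint): Angle of the left clip (lid's +y side): 0 = folded down upright against the tub's side, 1.57 = straight out, 2.15 = most open. A weak spring opens it to about 1.7. With the lid home its hook meets the catch at about 0.3; about 10 N (7 to 15) inward and a little down at the tab takes it past the snap at about 0.15. Then it stays between -0.09 (hard stop) and 0.15; short of the snap it springs open again.
- clip_left_tab (a point): Middle of the outer face of the left blue clip near its free edge, where a fingertip pushes (higher up takes more force; dragging upward lifts the lid). The clip is a panel 40 mm wide along the side, 3 mm thick; folded down, its outer face is 9 mm outside the hinge axis, this point 27.5 mm below the axis and the panel's end 29.5 mm below.
- clip_right (a joint): Angle of the right clip (lid's -y side): 0 = folded down upright against the tub's side, 1.57 = straight out, 2.15 = most open. A weak spring opens it to about 1.7. With the lid home its hook meets the catch at about 0.3; about 10 N (7 to 15) inward and a little down at the tab takes it past the snap at about 0.15. Then it stays between -0.09 (hard stop) and 0.15; short of the snap it springs open again.
- clip_right_tab (a point): Middle of the outer face of the right blue clip near its free edge, where a fingertip pushes (higher up takes more force; dragging upward lifts the lid). The clip is a panel 40 mm wide along the side, 3 mm thick; folded down, its outer face is 9 mm outside the hinge axis, this point 27.5 mm below the axis and the panel's end 29.5 mm below.
- pin_jar: Screw-lid glass jar of pins, 44 mm across, 48 mm high; origin at the centre of its underside. A bystander: leave it where it is.
- padlock: Brass padlock lying flat, 67 x 40 x 15 mm; origin at the centre of its underside. A bystander: leave it where it is.
- screwdriver: Red flat screwdriver lying down, 147 mm long, 17 mm thick; origin at the centre of its underside. A bystander: leave it where it is.
- brass_cylinder: Brass lock cylinder standing up, 30 mm across, 70 mm high; origin at the centre of its underside. A bystander: leave it where it is.

How it is judged:
By the outcome, as a careful person would: the job done as asked, in the order asked, and still so for the second after the job is handed in, with the robot touching nothing.
It also fails if it takes over 72 s, if anything falls off the work surface, if the arm or the gripper's body presses on something with over 40 N, if the wrist force passes 120 N, or if a joint passes its speed limit or range.

## Working session

There is one attempt and no reset: what is moved stays moved. The work goes in short steps, Python scripts to look and compute and a shell command to move; the robot and the scene stay as the last step left them, time stands still between calls to the robot, and variables do not carry over. Pictures are saved under pics/ and viewed, at most 10 in all, crops included, and the job is handed in when it is done.

```bash
ls; mkdir -p pics; cat > h.py <<'E'
import numpy as np, cv2
from plant import robot, read_camera, job
from scipy.spatial.transform import Rotation as R
def grab(n):
    s=robot.read_state(); c=read_camera(n)
    if n=='wrist':
        T=np.eye(4);T[:3,:3]=R.from_rotvec(s['orientation']).as_matrix();T[:3,3]=s['tool_pos']
        c['pose']=T@np.array(c['mount'])
    else: c['pose']=np.linalg.inv(np.array(c['extrinsics']))
    c['K']=np.array(c['K'],float);c['D']=np.array(c['D'],float)
    return c
def rays(c,px):
    u=cv2.undistortPoints(np.array(px,float).reshape(-1,1,2),c['K'],c['D']).reshape(-1,2)
    d=np.c_[u,np.ones(len(u))]@c['pose'][:3,:3].T
    return c['pose'][:3,3],d
def onz(c,px,z):
    o,d=rays(c,px); return o+d*((z-o[2])/d[:,2])[:,None]
def tri(c1,p1,c2,p2):
    o1,d1=rays(c1,p1);o2,d2=rays(c2,p2);out=[]
    for a,b in zip(d1,d2):
        A=np.c_[a,-b];s=np.linalg.lstsq(A,o2-o1,rcond=None)[0]
        x,y=o1+a*s[0],o2+b*s[1];out.append([*((x+y)/2),np.linalg.norm(x-y)])
    return np.array(out)
E
python3 - <<'E'
from h import *
import pickle
for n in ('top','scene'):
    c=grab(n);cv2.imwrite(f'pics/{n}.png',c['image']);pickle.dump(c,open(n+'.pkl','wb'));print(n,c['pose'][:3,3].round(3),c['K'][0,0])
print(robot.read_state(),robot.grip_point_offset)
E
```

```text
pics
top [0.497 0.007 1.178] 472.168477166802
scene [-0.574 -0.744  0.772] 609.0213253731439
{'t': 0.1, 'q': array([ 1.21057762e+00,  1.31069610e-01,  1.48917546e+00, -1.19244514e-06,
        1.52299721e+00, -8.53999487e-02]), 'dq': array([ 0.0004462 , -0.00026887, -0.00426081, -0.00069666,  0.00010819,
        0.00017718]), 'joint_torque': array([ 5.20788653e-04, -5.61341572e+01, -4.93095553e+01,  7.69247976e-02,
        2.90843431e-02, -6.75597221e-05]), 'tool_pos': array([0.16262051, 0.57700768, 0.21769913]), 'orientation': array([-4.30277111e-01, -3.11161963e+00,  2.52728895e-03]), 'force': array([0.48790197, 0.25663431, 0.74564066]), 'wrist_torque': array([ 0.02189984,  0.00205618, -0.00885098]), 'gripper_force': 0.0, 'opening': 0.09296356177974871} 0.0188
```

View pics/top.png

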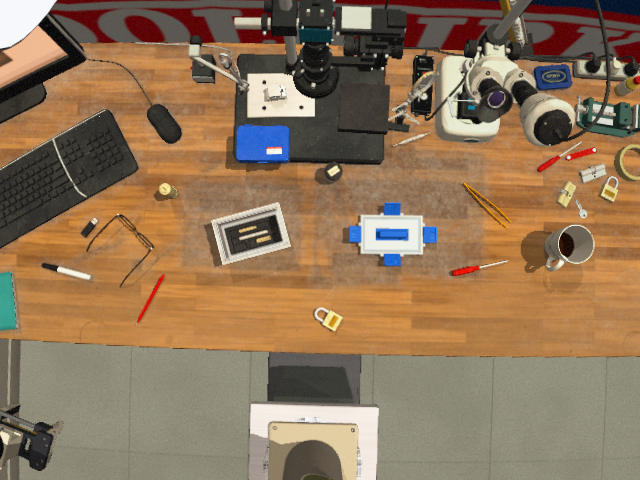

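View pics/scene.png

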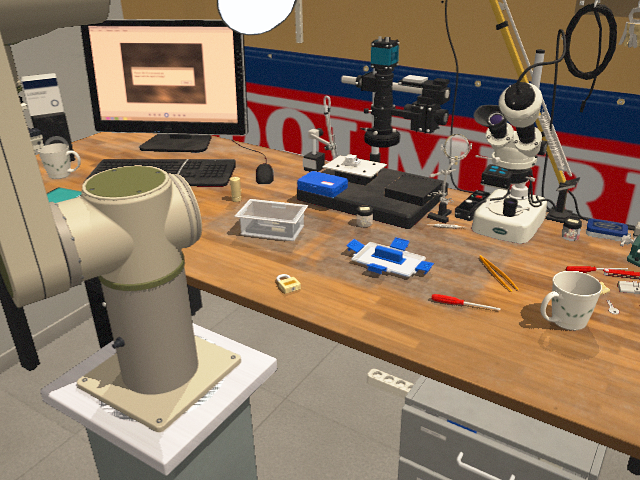

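The top view shows the tub centred near px (251,234) and the lid at (392,235) with its bar along world y. The scene view shows the tub at (270,220) and the bar at (389,255). Next I'll extract these by colour.

```bash
cat >> h.py <<'E'
def blue(im,a=40):
    h=cv2.cvtColor(im,cv2.COLOR_BGR2HSV); m=cv2.inRange(h,(98,130,50),(122,255,255))
    cs=cv2.findContours(m,cv2.RETR_EXTERNAL,cv2.CHAIN_APPROX_NONE)[0]
    return [c for c in cs if cv2.contourArea(c)>a]
E
python3 - <<'E'
from h import *
import pickle
t=pickle.load(open('top.pkl','rb'));s=pickle.load(open('scene.pkl','rb'))
for n,c in (('top',t),('scene',s)):
    for k in blue(c['image'],15):
        r=cv2.minAreaRect(k)
        if 300<r[0][0]<460 and 180<r[0][1]<300: print(n,np.round(r[0],1),np.round(r[1],1),round(r[2],1))
im=t['image'][190:280,200:305]
h=cv2.cvtColor(im,cv2.COLOR_BGR2HSV)
m=cv2.inRange(h,(0,0,130),(179,60,255));m=cv2.morphologyEx(m,cv2.MORPH_CLOSE,np.ones((3,3)))
k=max(cv2.findContours(m,0,2)[0],key=cv2.contourArea)
r=cv2.minAreaRect(k);print('tub',r)
p=cv2.boxPoints(r)+[200,190];print(p.round(1))
for z in(0.06,):
    q=onz(t,p,z);print(q.round(4),q.mean(0).round(4),np.linalg.norm(np.diff(q,axis=0),axis=1).round(4))
E
```

```text
top [392.  259.5] [11. 16.] 90.0
top [391.5 234. ] [10. 31.] 90.0
top [430.  234.5] [15. 12.] 90.0
top [354.5 233.5] [15. 11.] 90.0
top [392.  208.5] [11. 16.] 90.0
scene [376.  268.2] [19.6  7.7] 15.9
scene [423.8 266. ] [11.5 15.6] 35.5
scene [388.7 254.4] [33.8 12.5] 15.9
scene [354.3 246.3] [12.  14.1] 45.0
scene [399.1 243.5] [16.5 10.7] 14.0
scene [322.2 183.7] [49.8 22.2] 11.3
tub ((50.319236755371094, 43.003841400146484), (46.659481048583984, 70.9539794921875), 74.74488067626953)
[[210.  219.8]
 [278.4 201.2]
 [290.7 246.2]
 [222.2 264.8]]
[[0.5967 0.2615 0.06  ]
 [0.646  0.0994 0.06  ]
 [0.5395 0.0666 0.06  ]
 [0.4905 0.2276 0.06  ]] [0.5682 0.1638 0.06  ] [0.1695 0.1114 0.1683]
```

```bash
python3 -m inch '[28,-29,10,-5,100, 56,-58,20,-11,100, 84,-87,30,-17,100, 112,-116,40,-23,100, 140,-145,50,-29,100, 168,-174,60,-35,100, 196,-203,70,-41,100, 224,-232,80,-47,100, 252,-261,85,-53,100, 280,-290,90,-57,100]'; python3 -m inch '[28,-32,5,0,100, 56,-64,10,0,100, 84,-96,15,0,100, 105,-128,20,0,100, 105,-128,20,0,100, 105,-128,20,0,100]'; python3 - <<'E'
from h import *
import pickle
c=grab('wrist');pickle.dump(c,open('w1.pkl','wb'));cv2.imwrite('pics/w1.png',c['image']);print(c['pose'].round(3),c['mount'],c['K'][0,0])
E
```

```text
t: 0.93
tool_pos: [0.4438, 0.2858, 0.3091]
orientation: [1.87, 2.524, 0.001]
force: [1.0, 0.2, 1.3]
opening: 0.0927
gripper_force: 0.0
t: 1.43
tool_pos: [0.5487, 0.1574, 0.328]
orientation: [-1.868, -2.525, 0.001]
force: [-0.3, 0.5, -0.4]
opening: 0.0928
gripper_force: 0.0
[[ 0.956  0.28   0.085  0.524]
 [ 0.293 -0.914 -0.28   0.235]
 [-0.001  0.292 -0.956  0.495]
 [ 0.     0.     0.     1.   ]] [[ 4.00152714e-04 -9.56294530e-01 -2.92404877e-01  8.18126549e-02]
 [ 9.99999879e-01  2.98829982e-04  3.91180851e-04 -8.22335777e-04]
 [-2.86704763e-04 -2.92404999e-01  9.56294533e-01 -1.66719268e-01]
 [ 0.00000000e+00  0.00000000e+00  0.00000000e+00  1.00000000e+00]] 383.6831635989962
```

View pics/w1.png

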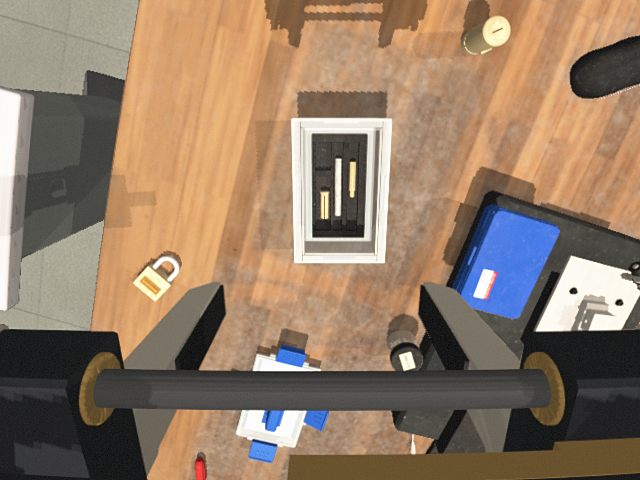

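The wrist view shows the tub rim with corners near (292,118), (392,118), (386,263) and (294,263). The lid is half hidden under the gripper near (280,400).

```bash
cat >> h.py <<'E'
def quad(im,x0,y0,x1,y1,v=150,s=60):
    """outer quadrilateral of the white blob in a window: lines fitted to contour sides"""
    h=cv2.cvtColor(im[y0:y1,x0:x1],cv2.COLOR_BGR2HSV)
    m=cv2.morphologyEx(cv2.inRange(h,(0,0,v),(179,s,255)),cv2.MORPH_CLOSE,np.ones((3,3)))
    k=max(cv2.findContours(m,cv2.RETR_EXTERNAL,cv2.CHAIN_APPROX_NONE)[0],key=cv2.contourArea)
    hull=cv2.convexHull(k); b=cv2.approxPolyN(hull,4,ensure_convex=True).reshape(4,2).astype(float)
    P=k.reshape(-1,2).astype(float); L=[]
    for i in range(4):
        a,d=b[i],b[(i+1)%4]-b[i]; n=np.linalg.norm(d); d=d/n
        t=(P-a)@d; e=np.abs((P-a)@[-d[1],d[0]])
        vx,vy,px,py=cv2.fitLine(P[(t>.12*n)&(t<.88*n)&(e<4)].astype(np.float32),cv2.DIST_HUBER,0,.01,.01).ravel()
        L.append(np.cross([px,py,1],[px+vx,py+vy,1]))
    q=[np.cross(L[i-1],L[i]) for i in range(4)]
    return np.array([p[:2]/p[2] for p in q])+[x0,y0]
def report(q):
    e=np.roll(q,-1,0)-q; l=np.linalg.norm(e[:,:2],axis=1); i=np.argmax(l)
    d=e[i]-e[(i+2)%4]; yaw=np.degrees(np.arctan2(-d[0],d[1])); yaw=(yaw+90)%180-90
    print('centre',q.mean(0).round(4),'sides',(l*1e3).round(1),'yaw',round(yaw,2))
E
python3 - <<'E'
from h import *
import pickle
c=pickle.load(open('w1.pkl','rb'))
q=quad(c['image'],270,105,410,275);print(q.round(1))
report(onz(c,q,0.06))
t=pickle.load(open('top.pkl','rb'));qt=quad(t['image'],200,190,305,280,130);print(qt.round(1));report(onz(t,qt,.06))
P=onz(c,q,.06)[:,:2];Q=onz(t,qt,.06)[:,:2]
o=[np.argmin(np.linalg.norm(Q-p,axis=1)) for p in P];print(o,tri(c,q,t,qt[o]).round(4))
E
```

```text
[[391.5 118. ]
 [384.1 262. ]
 [293.9 262. ]
 [291.1 118. ]]
centre [0.5678 0.1644 0.06  ] sides [167.1 109.2 166.9 109.3] yaw 16.92
[[290.  245.8]
 [222.4 264.2]
 [211.2 220.2]
 [278.1 201.7]]
centre [0.5683 0.1635 0.06  ] sides [166.3 108.4 165.6 109.1] yaw 16.99
[np.int64(2), np.int64(3), np.int64(0), np.int64(1)] [[5.971e-01 2.609e-01 4.960e-02 6.000e-04]
 [6.448e-01 1.001e-01 5.870e-02 2.000e-04]
 [5.401e-01 6.830e-02 5.940e-02 4.000e-04]
 [4.916e-01 2.280e-01 5.770e-02 1.000e-03]]
```

```bash
python3 -m inch '[1,-40,0,-3,100, 2,-80,0,-6,100, 3,-120,0,-9,100, 4,-160,0,-12,100, 5,-200,0,-15,100, 6,-240,0,-17,100, 7,-280,0,-17,100, 8,-320,0,-17,100, 8,-320,0,-17,100, 8,-320,0,-17,100]'; python3 - <<'E'
from h import *
import pickle
c=grab('wrist');pickle.dump(c,open('w2.pkl','wb'));cv2.imwrite('pics/w2.png',c['image'])
t=pickle.load(open('top.pkl','rb'))
print(onz(t,[[391.5,234],[354.5,233.5],[430,234.5],[392,208.5],[392,259.5]],.03).round(4))
for k in blue(c['image']):
    r=cv2.minAreaRect(k);p=onz(c,cv2.boxPoints(r),.037);print(np.round(r[0],1),np.round(r[1],1),r[2],'->',onz(c,[r[0]],.037).round(4));report(p)
E
```

```text
t: 2.32
tool_pos: [0.5554, -0.1606, 0.3279]
orientation: [-2.217, -2.224, 0.0]
force: [0.4, 1.2, 0.4]
opening: 0.0928
gripper_force: 0.0
[[ 0.5774 -0.1768  0.03  ]
 [ 0.576  -0.0863  0.03  ]
 [ 0.5789 -0.2718  0.03  ]
 [ 0.6401 -0.177   0.03  ]
 [ 0.5152 -0.1792  0.03  ]]
[340.5 272.5] [23. 29.] 90.0 -> [[ 0.5791 -0.2659  0.037 ]]
centre [ 0.5791 -0.266   0.037 ] sides [36.9 31.8 37.6 31.8] yaw -89.82
[290.6 204.5] [32.2 24.3] 86.98721313476562 -> [[ 0.5169 -0.1771  0.037 ]]
centre [ 0.5168 -0.1774  0.037 ] sides [29.3 39.8 30.  39.9] yaw 1.84
[390.9 202.7] [25.  30.8] 2.2906100749969482 -> [[ 0.6388 -0.1745  0.037 ]]
centre [ 0.6388 -0.1747  0.037 ] sides [38.1 30.2 38.2 30.9] yaw 0.86
[340. 202.] [62. 22.] 90.0 -> [[ 0.5768 -0.1739  0.037 ]]
centre [ 0.5769 -0.1747  0.037 ] sides [26.1 76.7 27.4 76.7] yaw 0.96
[340.5 128.5] [25. 33.] 90.0 -> [[ 0.576  -0.0876  0.037 ]]
centre [ 0.576  -0.0877  0.037 ] sides [37.7 28.  38.4 28. ] yaw -89.73
```

View pics/w2.png

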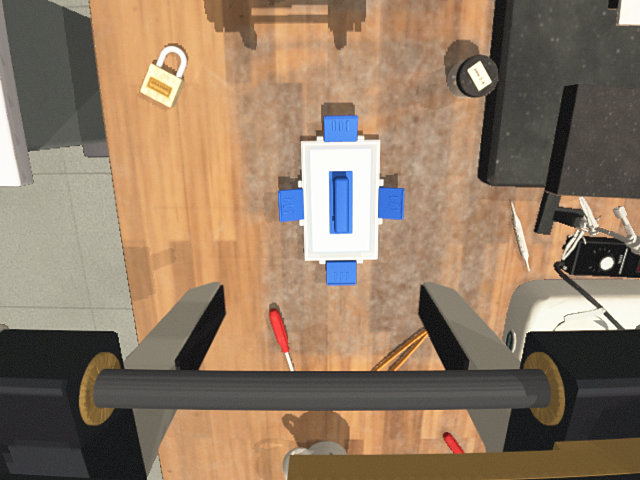

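The plate corners are around (303,140) to (380,260), with the bar at (342,202) and all four clips standing open.

```bash
python3 - <<'E'
from h import *
import pickle
c=pickle.load(open('w2.pkl','rb'));t=pickle.load(open('top.pkl','rb'));s=pickle.load(open('scene.pkl','rb'))
q=quad(c['image'],285,135,400,265,150,40);print(q.round(1));report(onz(c,q,.013))
print(tri(c,[[342.5,201],[340.5,128.5],[340.5,272.5]],s,[[388.7,252],[354.3,246.3],[423.8,266]]).round(4))
print(tri(c,[[342.5,201]],t,[[391.5,234]]).round(4))
h=cv2.cvtColor(c['image'],cv2.COLOR_BGR2HSV)[170:235,325:360]
for r in (5,15,30,45,60): print(h[r,3:30,2])
E
```

```text
[[386.  135.8]
 [375.2 261.6]
 [298.5 263.7]
 [301.6 136. ]]
centre [ 0.5783 -0.1791  0.013 ] sides [163.6 102.8 166.2 103. ] yaw -2.12
[[ 0.5811 -0.1761  0.0247  0.0022]
 [ 0.5759 -0.0862  0.0172  0.004 ]
 [ 0.5793 -0.2726  0.0172  0.0029]]
[[ 0.5837 -0.1896 -0.0479  0.0018]]
[242 240 245 249 161 147 152 151 148 145 144 143 145 145 143 143 137 147
 223 247 243 242 242 241 238 255 255]
[255 221 227 233 222 117  99 190 223 240 239 238 239 241 240 240 241 243
 237 224 186 246 245 241 236 255 255]
[255 216 225 232 237 121  90 187 224 241 238 239 240 240 242 242 242 243
 237 224 183 246 246 243 233 255 255]
[255 213 230 235 226 158 102 182 220 240 243 239 242 241 243 242 243 244
 239 224 188 247 246 243 232 255 255]
[255 217 233 231 233 234 167 169 212 239 243 243 243 244 242 245 245 246
 240 223 195 246 246 246 235 255 255]
```

```bash
python3 -m inch '[10,-9,-30,1,40, 20,-18,-65,1,40, 22,-18,-100,1,40, 22,-18,-140,1,40, 22,-18,-180,1,40, 22,-18,-215,1,40, 22,-18,-240,1,40, 22,-18,-240,1,40]'; python3 - <<'E'
from h import *
c=grab('wrist');cv2.imwrite('pics/w3.png',c['image'])
E
```

```text
t: 3.03
tool_pos: [0.5736, -0.1737, 0.0815]
orientation: [-2.186, -2.242, 0.006]
force: [-1.2, 0.9, -1.6]
opening: 0.0441
gripper_force: 0.0
```

View pics/w3.png

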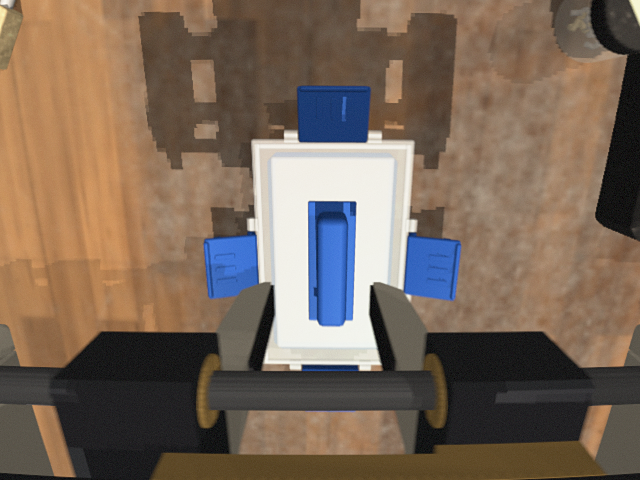

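The fingers straddle the bar, with the bar top spanning about (316..348, 212..325). The front and back clips are clear of the fingers, so I'm descending to grip.

```bash
python3 -m inch '[0,0,0,0,40, 0,0,-25,0,40, 0,0,-50,0,40, 0,0,-66,0,40, 0,0,-70,0,40, 0,0,-70,0,40]' && python3 -m inch '[0,0,0,0,10, 0,0,0,0,0, 0,0,0,0,0, 0,0,0,0,0, 0,0,0,0,0, 0,0,0,0,0]' 30
```

```text
t: 3.58
tool_pos: [0.5787, -0.1782, 0.02]
orientation: [2.195, 2.246, 0.001]
force: [0.6, -0.2, 0.1]
opening: 0.0368
gripper_force: 0.0
t: 4.08
tool_pos: [0.5791, -0.179, 0.0205]
orientation: [2.195, 2.244, 0.002]
force: [-0.7, 0.2, 6.8]
opening: 0.0176
gripper_force: 30.0
```

```bash
python3 -m inch '[0,0,10,0,0, 0,0,40,0,0, 0,0,75,0,0, 0,0,110,0,0, 0,0,145,0,0, 0,0,180,0,0, 0,0,180,0,0, 0,0,180,0,0, 0,0,180,0,0]'; python3 - <<'E'
from h import *
import pickle
c=grab('wrist');cv2.imwrite('pics/w4.png',c['image']);pickle.dump(c,open('w4.pkl','wb'))
s=robot.read_state();print(s['tool_pos'],R.from_rotvec(s['orientation']).as_matrix().round(4),s['force'])
E
```

```text
t: 4.83
tool_pos: [0.5772, -0.1783, 0.198]
orientation: [-2.196, -2.245, 0.001]
force: [0.5, 0.4, -4.1]
opening: 0.0173
gripper_force: 30.0
[ 0.57657728 -0.17809437  0.19664947] [[-0.0218  0.9998 -0.0031]
 [ 0.9998  0.0218  0.0012]
 [ 0.0012 -0.0031 -1.    ]] [-0.59450977 -0.61827128 -3.13303236]
```

View pics/w4.png

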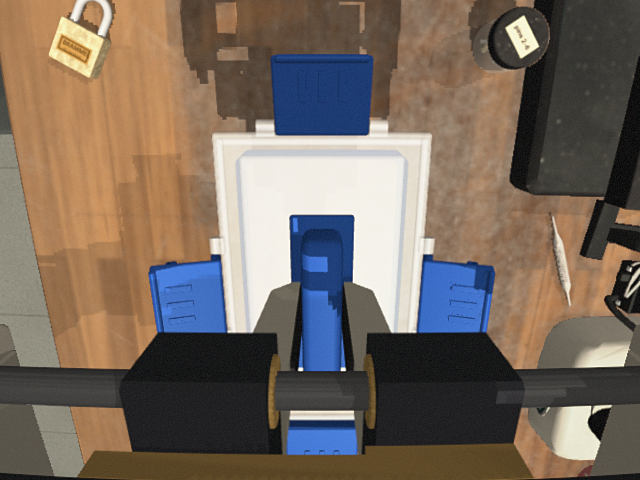

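The lid hangs straight in the fingers, with plate corners at about (214,134) and (431,134).

```bash
python3 - <<'E'
from h import *
import pickle
c=pickle.load(open('w4.pkl','rb'))
g=cv2.cvtColor(c['image'],cv2.COLOR_BGR2GRAY).astype(int)
for x in (245,260,385,400): print(x,g[122:150,x])
for y in (160,190,220): print(y,g[y,205:235],g[y,410:440])
S=[.57657728,-.17809437,.19664947];z=S[2]-.0075
Rm=np.array([[-.0218,.9998],[.9998,.0218]])
for p in ([[214,134],[431,134],[322.5,134],[216,200],[429,200]],):
    w=onz(c,p,z);print(w.round(4));print('tool xy',((w[:,:2]-S[:2])@Rm).round(4))
E
```

```text
245 [114 112 115 115 113 111 114 114 113 115 143 174 197 219 225 218 219 230
 239 241 242 240 232 225 223 222 223 224]
260 [185 196 218 235 238 235 229 220 208 197 202 219 231 237 228 210 214 227
 234 238 239 237 230 213 209 212 212 204]
385 [197 212 227 238 242 242 238 230 221 207 208 222 233 241 236 221 218 228
 239 241 242 240 232 224 219 220 219 214]
400 [130 131 134 135 133 134 133 136 134 130 151 185 202 222 223 217 216 228
 238 240 242 240 234 224 222 221 222 223]
160 [133 135 135 136 139 137 136 131 139 195 214 226 228 236 239 240 239 233
 219 214 224 224 222 223 225 225 225 227 226 228] [222 223 223 224 225 225 225 223 225 211 210 228 235 241 240 241 232 228
 222 214 171 138 135 131 129 128 126 122 121 126]
190 [126 124 123 120 123 124 125 124 124 120 139 175 210 217 223 234 239 242
 240 233 219 216 222 222 221 223 225 222 225 222] [221 223 223 220 219 219 219 205 206 228 236 241 241 240 231 220 217 179
 126 117 117 117 113 115 119 123 127 131 135 133]
220 [116 116 111 110 114 112 110 117 114 112 114 111 101 146 195 215 224 232
 240 241 242 238 223 219 223 222 223 220 220 221] [221 221 223 223 222 210 211 229 236 241 240 237 226 221 216 182 130 125
 129 135 138 138 140 135 137 133 135 134 132 133]
[[ 0.5269 -0.1034  0.1891]
 [ 0.6236 -0.1012  0.1891]
 [ 0.5753 -0.1025  0.1891]
 [ 0.5262 -0.1333  0.1891]
 [ 0.6256 -0.1311  0.1891]]
tool xy [[ 0.0758 -0.048 ]
 [ 0.0758  0.0487]
 [ 0.0756  0.0003]
 [ 0.0458 -0.0494]
 [ 0.0459  0.0501]]
```

```bash
python3 -m inch '[-1,25,0,1,0, -2,60,0,3,0, -3,97,0,5,0, -4,135,0,7,0, -6,173,0,9,0, -7,210,0,11,0, -8,248,0,13,0, -9,285,0,15,0, -10,320,0,15.7,0, -10,344,0,15.7,0]'; python3 -m inch '[0,0,0,0,0, 0,0,-30,0,0, 0,0,-60,0,0, 0,0,-85,0,0, 0,0,-95,0,0, 0,0,-95,0,0, 0,0,-95,0,0, 0,0,-95,0,0]'; python3 - <<'E'
from h import *
s=robot.read_state();M=R.from_rotvec(s['orientation']).as_matrix()
print(s['tool_pos'].round(4),np.degrees(np.arctan2(M[1,1],M[0,1])).round(2),s['force'].round(1))
c=grab('wrist');cv2.imwrite('pics/w5.png',c['image'])
s=robot.read_state();print(s['tool_pos'].round(4))
E
```

```text
t: 5.72
tool_pos: [0.5655, 0.1684, 0.1958]
orientation: [-1.864, -2.524, 0.004]
force: [0.9, -0.6, -2.9]
opening: 0.0174
gripper_force: 30.0
t: 6.38
tool_pos: [0.5688, 0.1654, 0.1052]
orientation: [1.869, 2.523, 0.002]
force: [0.0, 0.8, -2.7]
opening: 0.018
gripper_force: 30.0
[0.5688 0.1654 0.1052] 16.94 [ 0.   0.8 -2.7]
[0.5692 0.1656 0.1058]
```

View pics/w5.png

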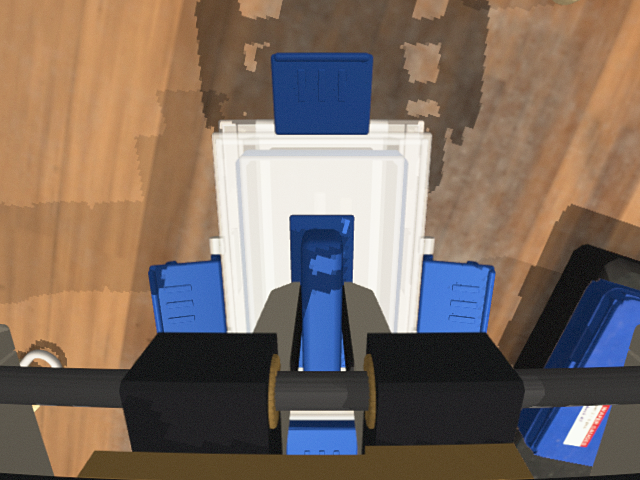

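The tub rim shows behind the lid, with far corners near (220,121) and (425,121), so I can measure lid against rim directly.

```bash
python3 - <<'E'
from h import *
c=grab('wrist');s=robot.read_state();S=s['tool_pos'];M=R.from_rotvec(s['orientation']).as_matrix()
g=cv2.cvtColor(c['image'],cv2.COLOR_BGR2GRAY).astype(int)
for x in (235,250,395,410): print(x,g[108:140,x])
for y in (124,127,130): print(y,g[y,208:232],g[y,412:436])
p=[[219.5,127],[426.5,127],[250,121],[395,121]]
w=onz(c,p,.06);print(S.round(4),((w-S)@M[:,:2]).round(4))
E
```

```text
235 [ 84  83  86  87  85  86  86  85  85  86  84 100 127 131 132 126 131 157
 164 169 169 176 185 173 175 200 223 230 234 230 230 234]
250 [ 86  87  91  87  90  92  90  90  92  87  90 106 125 129 127 132 190 222
 213 212 210 213 211 200 202 220 231 241 236 226 217 220]
395 [ 85  84  83  82  84  85  83  79  85  84  80  99 134 157 158 161 200 225
 218 217 217 218 218 204 203 220 232 241 244 233 219 219]
410 [147 147 145 144 142 141 137 133  81  79  77  91 131 157 160 157 191 228
 219 220 225 223 215 206 199 219 231 240 241 238 235 238]
124 [ 76  75  75  79  75  78  79  77  78  95 120 144 192 222 234 235 237 236
 236 236 237 235 237 236] [191 187 186 189 237 246 240 240 245 245 165  95  89  89  93  86  88  89
  93  92  92  93  92  91]
127 [137 144 144 148 146  79  76  81  78  88 121 124 133 178 226 219 213 212
 210 213 206 210 211 209] [229 226 224 221 223 231 232 237 232 233 149 136 122  95  90  90  91  92
  88  92  89  89  88  86]
130 [140 142 143 147 146  83  76  78  77  75 119 123 130 165 228 221 211 211
 207 214 212 214 215 213] [225 225 229 230 224 224 230 240 238 236 170 133 130  98  82  86  79  84
  84  82  82  84  87  84]
[0.5693 0.1656 0.1059] [[ 0.0786 -0.0556]
 [ 0.0787  0.0555]
 [ 0.0816 -0.039 ]
 [ 0.0817  0.0383]]
```

```bash
python3 -m inch '[-1.4,-0.4,-8,0,0, -1.4,-0.4,-16,0,0, -1.4,-0.4,-19,0,0, -1.4,-0.4,-19,0,0, -1.4,-0.4,-19,0,0]'; python3 -m inch '[0,0,-2,0,0, 0,0,-4,0,0, 0,0,-6,0,0, 0,0,-8,0,0, 0,0,-8,0,0, 0,0,-8,0,0]'
```

```text
t: 6.9
tool_pos: [0.5659, 0.165, 0.084]
orientation: [-1.869, -2.524, 0.001]
force: [0.7, -1.0, -2.9]
opening: 0.0178
gripper_force: 30.0
t: 7.4
tool_pos: [0.5669, 0.1652, 0.0768]
orientation: [1.869, 2.524, 0.001]
force: [2.2, 0.6, -2.7]
opening: 0.0179
gripper_force: 30.0
```

```bash
python3 -m inch '[0,0,-2,0,0, 0,0,-3,0,0, 0,0,-3,0,0, 0,0,-3,0,0]'; python3 -m inch '[0,0,-1,0,0, 0,0,-2,0,0, 0,0,-2,0,0, 0,0,-2,0,0]';
```

```text
t: 7.73
tool_pos: [0.567, 0.1652, 0.0738]
orientation: [1.869, 2.524, 0.002]
force: [5.0, 1.5, -3.7]
opening: 0.0177
gripper_force: 30.0
t: 8.07
tool_pos: [0.567, 0.1653, 0.0726]
orientation: [1.869, 2.524, 0.002]
force: [2.6, 1.2, 4.9]
opening: 0.018
gripper_force: 30.0
```

```bash
python3 -m inch '[0,0,-1,0,0, 0,0,-1.5,0,0, 0,0,-1.5,0,0, 0,0,-1.5,0,0]'; python3 -m inch '[0,0,1,0,0, 0,0,2,0,15, 0,0,2,0,30, 0,0,2,0,40, 0,0,2,0,40, 0,0,2,0,40, 0,0,2,0,40]'
```

```text
t: 8.4
tool_pos: [0.567, 0.1653, 0.0725]
orientation: [1.869, 2.524, 0.002]
force: [-4.6, -0.5, 16.0]
opening: 0.0176
gripper_force: 30.0
t: 8.98
tool_pos: [0.5658, 0.165, 0.0716]
orientation: [-1.869, -2.524, 0.002]
force: [-0.1, -0.6, -1.0]
opening: 0.0369
gripper_force: 0.0
```

```bash
python3 -m inch '[0,0,20,0,40, 0,0,43,0,0, 0,0,43,0,0, -10,34,43,0,0, -20,68,43,0,0, -30,102.6,43,0,0, -30,102.6,43,0,0, -30,102.6,43,0,0]'; python3 -m inch '[0,0,-15,0,0, 0,0,-30,0,0, 0,0,-40,0,0, 0,0,-50,0,0, 0,0,-60,0,0, 0,0,-70,0,0, 0,0,-80,0,0, 0,0,-85,0,0, 0,0,-85,0,0, 0,0,-85,0,0]'; python3 - <<'E'
from h import *
s=robot.read_state();d=(s['tool_pos'][:2]-[.5678,.1638]);print(d@[.957,.291],d@[-.291,.957],s['tool_pos'][2])
print('f',s['force'][:2]@np.array([.957,.291]),s['force'][:2]@np.array([-.291,.957]),s['force'][2],s['wrist_torque'].round(2))
E
```

```text
t: 9.65
tool_pos: [0.5354, 0.2692, 0.1146]
orientation: [-1.865, -2.528, 0.001]
force: [-0.2, -0.9, -1.6]
opening: 0.0008
gripper_force: 0.0
t: 10.48
tool_pos: [0.5361, 0.2676, 0.0298]
orientation: [-1.869, -2.524, 0.001]
force: [-0.4, 1.2, -0.1]
opening: 0.0006
gripper_force: 0.3
-0.00013210350214046788 0.10858666087556502 0.029752761052498786
f -0.009136855929975273 1.2570222190710507 -0.1372544126891707 [0.03 0.08 0.06]
```

```bash
python3 -m inch '[0.3,-1,0,0,0, 0.6,-2,0,0,0, 0.9,-3,0,0,0, 1.2,-4,0,0,0, 1.2,-4,0,0,0]'; python3 -m inch '[0.15,-0.5,0,0,0, 0.3,-1,0,0,0, 0.45,-1.5,0,0,0, 0.45,-1.5,0,0,0]';
```

```text
t: 10.9
tool_pos: [0.5379, 0.2643, 0.0305]
orientation: [-1.87, -2.525, -0.002]
force: [0.2, 4.9, -2.1]
opening: 0.0004
gripper_force: 2.2
t: 11.23
tool_pos: [0.538, 0.2635, 0.0302]
orientation: [-1.869, -2.524, -0.003]
force: [-0.7, 8.2, -4.0]
opening: 0.0003
gripper_force: 4.0
```

```bash
python3 -m inch '[0.15,-0.5,0,0,0, 0.3,-1,0,0,0, 0.3,-1,0,0,0]'; python3 -m inch '[0.15,-0.5,0,0,0, 0.3,-1,0,0,0, 0.3,-1,0,0,0]'
```

```text
t: 11.48
tool_pos: [0.5381, 0.2628, 0.0301]
orientation: [-1.868, -2.524, -0.003]
force: [0.7, 10.2, -4.2]
opening: 0.0007
gripper_force: 4.8
t: 11.73
tool_pos: [0.5382, 0.2625, 0.03]
orientation: [-1.868, -2.523, -0.004]
force: [-1.0, 13.4, -5.6]
opening: 0.001
gripper_force: 6.4
```

```bash
python3 -m inch '[0.1,-0.3,-1,0,0, 0.2,-0.6,-2,0,0, 0.2,-0.6,-2,0,0]'; python3 -m inch '[0.15,-0.5,-0.5,0,0, 0.3,-1,-1,0,0, 0.3,-1,-1,0,0]'
```

```text
t: 11.98
tool_pos: [0.5389, 0.2594, 0.0282]
orientation: [1.869, 2.525, -0.001]
force: [1.1, 2.2, -0.6]
opening: 0.0002
gripper_force: 0.8
t: 12.23
tool_pos: [0.5394, 0.2586, 0.0274]
orientation: [1.87, 2.524, 0.001]
force: [-0.4, 2.0, 2.5]
opening: 0.0005
gripper_force: 1.5
```

```bash
python3 -m inch '[-2,7,0,0,0, -4,14,10,0,0, -4,14,50,0,0, -4,14,88,0,0, 7,-22,88,0,0, 18,-58,88,0,0, 29,-94,88,0,0, 40,-130,88,0,0, 51,-166,88,0,0, 60.5,-198.6,88,0,0]'; python3 -m inch '[0,0,0,0,0, 0,0,0,0,0, 0,0,-15,0,0, 0,0,-30,0,0, 0,0,-40,0,0, 0,0,-50,0,0, 0,0,-60,0,0, 0,0,-70,0,0, 0,0,-80,0,0, 0,0,-85,0,0]';python3 -m inch '[0,0,0,0,0, 0,0,0,0,0]'; cat > st.py <<'E'
from h import *
s=robot.read_state();d=(s['tool_pos'][:2]-[.5678,.1638]);ux=np.array([.957,.291]);uy=np.array([-.291,.957]);f=s['force']
print('pos',(1e3*d@ux).round(1),(1e3*d@uy).round(1),'f',(f[:2]@ux).round(1),(f[:2]@uy).round(1),f[2].round(1))
E
python3 st.py
```

```text
t: 13.07
tool_pos: [0.6001, 0.0582, 0.116]
orientation: [1.869, 2.524, -0.0]
force: [-0.0, 0.4, -0.7]
opening: 0.0006
gripper_force: 0.0
t: 13.9
tool_pos: [0.5988, 0.0602, 0.0284]
orientation: [-1.869, -2.524, 0.002]
force: [0.6, -1.0, -0.7]
opening: 0.0004
gripper_force: 0.1
t: 14.07
tool_pos: [0.5993, 0.0599, 0.0297]
orientation: [-1.869, -2.524, 0.001]
force: [0.9, -0.8, -0.0]
opening: 0.0005
gripper_force: 0.3
pos -0.1 -108.6 f 0.7 -1.0 -0.0
```

```bash
python3 -m inch '[-0.3,1,0,0,0, -0.6,2,-0.5,0,0, -0.9,3,-1,0,0, -1.2,4,-1.5,0,0, -1.5,5,-2,0,0, -1.5,5,-2,0,0]'; python3 st.py; python3 -m inch '[-0.15,0.5,-0.3,0,0, -0.3,1,-0.6,0,0, -0.3,1,-0.6,0,0]'; python3 st.py;  python3 -m inch '[-0.15,0.5,-0.3,0,0, -0.3,1,-0.6,0,0, -0.3,1,-0.6,0,0]'; python3 st.py
```

```text
t: 14.57
tool_pos: [0.599, 0.0641, 0.029]
orientation: [1.868, 2.523, -0.0]
force: [1.3, -6.4, 1.4]
opening: 0.0004
gripper_force: 3.1
pos 0.9 -104.5 f -0.6 -6.5 1.4
t: 14.82
tool_pos: [0.5989, 0.0646, 0.0287]
orientation: [1.868, 2.522, -0.001]
force: [0.5, -7.4, 3.5]
opening: 0.0005
gripper_force: 3.9
pos 0.9 -104.0 f -1.6 -7.2 3.5
t: 15.07
tool_pos: [0.5987, 0.0654, 0.0281]
orientation: [1.868, 2.522, -0.001]
force: [0.9, -8.4, 3.0]
opening: 0.0005
gripper_force: 4.3
pos 0.9 -103.1 f -1.5 -8.3 3.0
```

```bash
python3 -m inch '[-0.15,0.5,-0.2,0,0, -0.3,1,-0.4,0,0, -0.3,1,-0.4,0,0]'; python3 st.py; python3 -m inch '[-0.15,0.5,-0.2,0,0, -0.3,1,-0.4,0,0, -0.3,1,-0.4,0,0]'; python3 st.py
```

```text
t: 15.32
tool_pos: [0.5973, 0.0684, 0.0267]
orientation: [-1.87, -2.525, -0.001]
force: [-0.5, -0.3, -0.9]
opening: 0.0006
gripper_force: 0.3
pos 0.5 -99.9 f -0.6 -0.1 -0.9
t: 15.57
tool_pos: [0.5971, 0.0689, 0.0263]
orientation: [1.869, 2.524, -0.0]
force: [1.7, -2.8, 1.6]
opening: 0.0005
gripper_force: 1.6
pos 0.5 -99.4 f 0.8 -3.2 1.6
```

```bash
python3 -m inch '[2,-7,0,0,0, 4,-13,10,0,0, 4,-13,50,0,0, 4,-13,89,0,0, 11,9,89,0,0, 18,31,89,0,0, 25,53,89,0,0, 32,75,89,0,0, 40,97,89,0,0, 47,118,89,0,0]'; python3 st.py; python3 -c "
from h import *
print(robot.read_state()['q'].round(2))"
```

```text
t: 16.4
tool_pos: [0.6444, 0.1878, 0.1158]
orientation: [-1.87, -2.524, -0.001]
force: [0.2, -1.0, 0.0]
opening: 0.0007
gripper_force: 0.0
pos 80.3 0.7 f -0.1 -1.0 0.0
[ 0.21  0.38  1.38  0.    1.38 -0.09]
```

```bash
python3 -m inch '[0,0,0,7,0, 0,0,0,14,0, 0,0,0,21,0, 0,0,0,28,0, 0,0,0,35,0, 0,0,0,42,0, 0,0,0,49,0, 0,0,0,56,0, 0,0,0,63,0, 0,0,0,70,0]'; python3 -m inch '[0,0,0,7,0, 0,0,0,14,0, 0,0,0,20,0, 0,0,0,20,0, 0,0,0,20,0]'; python3 st.py;  python3 -m inch '[0,0,-15,0,0, 0,0,-30,0,0, 0,0,-40,0,0, 0,0,-50,0,0, 0,0,-60,0,0, 0,0,-70,0,0, 0,0,-80,0,0, 0,0,-85,0,0, 0,0,-85,0,0, 0,0,-85,0,0]'; python3 st.py
```

```text
t: 17.23
tool_pos: [0.6441, 0.1866, 0.1157]
orientation: [-0.074, -3.14, -0.0]
force: [0.3, 0.3, -0.5]
opening: 0.0007
gripper_force: 0.0
t: 17.65
tool_pos: [0.6441, 0.1867, 0.1156]
orientation: [-0.457, 3.108, 0.0]
force: [0.8, -0.1, 0.0]
opening: 0.0005
gripper_force: 0.0
pos 79.7 -0.3 f 0.7 -0.3 0.0
t: 18.48
tool_pos: [0.6438, 0.187, 0.0298]
orientation: [0.463, -3.107, 0.0]
force: [0.4, 0.9, 0.1]
opening: 0.0006
gripper_force: 0.0
pos 79.4 0.1 f 0.7 0.7 0.1
```

Now inward along −ux (−0.957, −0.291), slightly down.

```bash
python3 -m inch '[-1,-0.3,0,0,0, -2,-0.6,-0.5,0,0, -3,-0.9,-1,0,0, -4,-1.2,-1.5,0,0, -5,-1.5,-2,0,0, -5,-1.5,-2,0,0]'; python3 st.py; python3 -m inch '[-0.5,-0.15,-0.3,0,0, -1,-0.3,-0.6,0,0, -1,-0.3,-0.6,0,0]'; python3 st.py;  python3 -m inch '[-0.5,-0.15,-0.3,0,0, -1,-0.3,-0.6,0,0, -1,-0.3,-0.6,0,0]'; python3 st.py
```

```text
t: 18.98
tool_pos: [0.6412, 0.1861, 0.0296]
orientation: [-0.462, 3.102, 0.001]
force: [9.7, 3.3, -4.0]
opening: 0.0007
gripper_force: 4.5
pos 76.8 -0.0 f 10.2 0.4 -4.0
t: 19.23
tool_pos: [0.641, 0.1861, 0.0295]
orientation: [-0.462, 3.1, 0.001]
force: [10.2, 3.0, -4.1]
opening: 0.0004
gripper_force: 5.6
pos 76.6 -0.0 f 10.6 -0.1 -4.1
t: 19.48
tool_pos: [0.6406, 0.1859, 0.0292]
orientation: [-0.462, 3.099, 0.001]
force: [12.2, 3.9, -3.3]
opening: 0.0006
gripper_force: 6.4
pos 76.1 0.0 f 12.8 0.2 -3.3
```

```bash
python3 -m inch '[-0.5,-0.15,-0.5,0,0, -1,-0.3,-1,0,0, -1,-0.3,-1,0,0]'; python3 st.py; python3 -m inch '[-0.4,-0.1,-0.3,0,0, -0.8,-0.2,-0.6,0,0, -0.8,-0.2,-0.6,0,0]'; python3 st.py
```

```text
t: 19.73
tool_pos: [0.64, 0.1857, 0.0288]
orientation: [-0.462, 3.098, 0.002]
force: [12.4, 4.3, -1.9]
opening: 0.0007
gripper_force: 6.3
pos 75.5 -0.0 f 13.1 0.5 -1.9
t: 19.98
tool_pos: [0.6351, 0.1844, 0.0259]
orientation: [-0.463, 3.107, -0.0]
force: [1.1, -0.3, -0.2]
opening: 0.0001
gripper_force: 0.3
pos 70.4 0.1 f 1.0 -0.6 -0.2
```

```bash
python3 -m inch '[7,2,0,0,0, 13,4,10,0,0, 13,4,50,0,0, 13,4,89,0,0, -20,-6,89,0,0, -53,-16,89,0,0, -86,-26,89,0,0, -117,-36,89,0,0, -143.4,-43.7,89,0,0, -143.4,-43.7,89,0,0]'; python3 st.py;  python3 -m inch '[0,0,-15,0,0, 0,0,-30,0,0, 0,0,-40,0,0, 0,0,-50,0,0, 0,0,-60,0,0, 0,0,-70,0,0, 0,0,-80,0,0, 0,0,-85,0,0, 0,0,-85,0,0, 0,0,-85,0,0]'; python3 st.py; python3 -m inch '[1,0.3,0,0,0, 2,0.6,-0.5,0,0, 3,0.9,-1,0,0, 4,1.2,-1.5,0,0, 5,1.5,-2,0,0, 5,1.5,-2,0,0]'; python3 st.py
```

```text
t: 20.82
tool_pos: [0.4862, 0.1395, 0.1124]
orientation: [0.462, -3.101, 0.001]
force: [-0.5, -0.5, -0.6]
opening: 0.0009
gripper_force: 0.0
pos -85.2 0.4 f -0.6 -0.4 -0.6
t: 21.65
tool_pos: [0.4912, 0.1406, 0.0288]
orientation: [0.463, -3.106, 0.0]
force: [-0.5, -0.0, -0.8]
opening: 0.0004
gripper_force: 0.5
pos -80.0 0.1 f -0.5 0.2 -0.8
t: 22.15
tool_pos: [0.4966, 0.1421, 0.0273]
orientation: [0.463, -3.107, 0.0]
force: [-3.2, -0.5, 2.2]
opening: 0.0004
gripper_force: 1.8
pos -74.5 0.0 f -3.2 0.5 2.2
```

```bash
python3 -m inch '[0.5,0.15,-0.3,0,0, 1,0.3,-0.6,0,0, 1,0.3,-0.6,0,0]'; python3 st.py; python3 -m inch '[0.5,0.15,-0.3,0,0, 1,0.3,-0.6,0,0, 1,0.3,-0.6,0,0]'; python3 st.py
```

```text
t: 22.4
tool_pos: [0.497, 0.1423, 0.0265]
orientation: [0.463, -3.106, 0.0]
force: [-5.0, -1.2, 2.7]
opening: 0.0003
gripper_force: 2.9
pos -74.0 0.1 f -5.2 0.3 2.7
t: 22.65
tool_pos: [0.4976, 0.1425, 0.0257]
orientation: [0.463, -3.105, 0.0]
force: [-6.4, -2.1, 4.2]
opening: 0.0003
gripper_force: 3.8
pos -73.4 0.0 f -6.7 -0.2 4.2
```

```bash
python3 -m inch '[0.5,0.15,-0.2,0,0, 1,0.3,-0.4,0,0, 1,0.3,-0.4,0,0]'; python3 st.py; python3 -m inch '[0.4,0.1,-0.2,0,0, 0.8,0.2,-0.3,0,0, 0.8,0.2,-0.3,0,0]'; python3 st.py
```

```text
t: 22.9
tool_pos: [0.4983, 0.1428, 0.0251]
orientation: [0.463, -3.104, 0.0]
force: [-7.5, -2.3, 4.1]
opening: 0.0004
gripper_force: 4.1
pos -72.7 0.1 f -7.8 -0.0 4.1
t: 23.15
tool_pos: [0.5004, 0.1433, 0.0252]
orientation: [0.463, -3.107, -0.0]
force: [0.7, 0.4, 0.4]
opening: 0.0006
gripper_force: 0.0
pos -70.5 -0.0 f 0.7 0.2 0.4
```

```bash
python3 -m inch '[-7,-2,0,0,0, -13,-4,10,0,0, -13,-4,50,0,0, -13,-4,90,0,0, -3,-1,125,0,0, 20,5,150,0,0, 45,12,170,0,0, 60,18,190,0,0, 60,18,190,0,0, 60,18,190,0,0]'; python3 - <<'E'
from h import *
c=grab('wrist')['image'];s=grab('scene')['image'];t=grab('top')['image']
f=lambda a,w:cv2.resize(a,(w,300),interpolation=cv2.INTER_CUBIC)
cv2.imwrite('pics/end.png',np.vstack([np.hstack([f(s[180:260,210:330],400),f(t[180:285,180:320],400)]),np.hstack([f(c,400),f(c[60:330,140:500],400)])]))
E
```

```text
t: 23.98
tool_pos: [0.5618, 0.1616, 0.2168]
orientation: [-0.463, 3.104, 0.0]
force: [-0.9, 0.4, -1.1]
opening: 0.0005
gripper_force: 0.0
```

View pics/end.png

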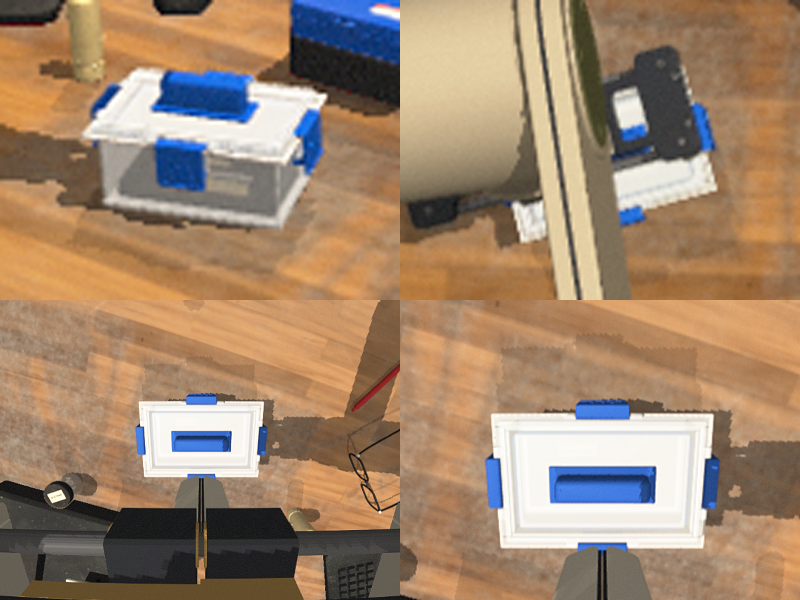

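In the scene crop the lid sits level and the front and right clips are down. In the wrist crop, clips at (602,410), (493,482), (711,482) and (603,546) all lie flush along the lid's sides, so the job is ready to hand in.

```bash
python3 -c "
from plant import job
print(job.close_job())"
```

```text
the job is handed in; nothing more can be done
None
```

I seated the lid home on the rim, let go with all four clips still open, then snapped each one in at about 8 to 14 N (limit 35 N); the job was handed in at about 24 s (limit 72 s), and no result came back.

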